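# Show the twelve-well spotting tile to the inspection camera

### The job

Three white ceramic tiles are draining in the sloping rack: take out the one with twelve small wells and hold it up in the air in front of the inspection camera, upright, the welled face square to the lens, the middle of the face level with and centred on the lens, about 12 cm from the glass. Finish while still holding it there, steady, with nothing but the gripper carrying it. Do not touch the camera, and leave the other two tiles and everything else on the bench where they are.

Things in the scene. Friction and masses are not known exactly. Their poses are not given: they have to be found in the camera images.
- tile: White ceramic spotting tile, 110 x 60 x 8 mm, 125 g, TWELVE wells (15 mm wide, 4 rows of 3) on the lower 75 mm of one face, upper 35 mm bare for handling. Leans in one of the rack's 3 places. Origin: middle of its foot edge (60 x 8 mm). z up its length, y along its width, x out of the welled face. In the rack z leans 20 degrees off vertical, top towards the robot, wells facing up and away from it
- tile_mid (a point): the middle of the tile's welled face: 55 mm above the foot edge, on the face (4 mm out along the tile's x); axes as the tile's
- tile_six: neighbour in the rack: ceramic tile of the same size with SIX larger wells (21 mm across, 3 rows of 2); axes and origin as for the other tile
- tile_plain: neighbour in the rack: ceramic tile of the same size with a plain face and no wells; axes and origin as for the other tiles
- rack: fixed plywood rack, base 110 x 280 mm (long side its y), origin under its middle. Three tiles lean side by side, 85 mm apart along y (25 mm gaps), feet on a ledge 40 mm above the table; behind them, on the robot's side, an 8 mm back board covers their lowest 55 mm, the upper 55 mm stand free on both sides
- camera: inspection camera stand, fixed: black base 130 x 140 mm, 16 mm thick, steel column 18 mm thick and 280 mm high standing at its origin, with a small grey camera head on it. The lens looks along the stand's -x (roughly towards the robot)
- lens (a point): centre of the lens's front glass: on the head, 80 mm from the column axis towards the stand's -x, 170 to 230 mm above the table (head clamped at a different height each time). Axes as the stand's: the lens looks level along -x, z up. The head reaches 27 mm to each side of the lens, 22 mm above and below
- beaker: bystander: small glass beaker, 60 mm across, 70 mm high; origin under its middle
- marker: bystander: black marker pen lying down, 12 mm thick, 130 mm long
- dish: bystander: white porcelain bowl, 84 mm across, 30 mm high; origin under its middle
- stopper: bystander: black rubber stopper, 32 mm across, 28 mm high; origin under its middle
- flask: bystander: conical glass flask, 82 mm across the foot, 120 mm high; origin under its middle
- wash: bystander: white wash bottle, 64 mm across, 150 mm high; origin under its middle
Things that resemble listed ones, but are neither listed nor needed, are in the scene too. Leave any blue, brown or pink look-alike of the tile_six alone.

How it is judged:
By the outcome, as a careful person would: the job done as asked, in the order asked, and still so for the second after the job is handed in, while the arm keeps its last pose, push and grip.
It also fails if it takes over 40 s, if anything falls off the work surface, if the arm or the gripper's body presses on something with over 40 N, if the wrist force passes 120 N, or if a joint passes its speed limit or range.

### The arm

A 6-joint arm with a two-finger parallel gripper is mounted at the origin on the work surface. World frame = base frame: x ahead of the robot, y to its left, z up, the work surface at z = 0. Lengths are in mm, angles in rad, forces in N, time in s.
With the tool pointing down it reaches from about 350 to 800 mm from the base axis. Payload 7.3 kg.
Tool frame: the origin (TCP) lies midway between the tips of the shut fingers; the grasp point (between the pads) lies 19 mm behind it (env.grasp_offset is the distance from the TCP to the grasp point, in mm); z points along the fingers, y is the line along which they close (so a half turn about z gives the same grasp; the last joint's range is limited). The gripper opens to 85 mm and grips with 20 to 120 N. Pads are 22 mm wide; open, the fingers measure 114 mm over their backs; the gripper's body (76 mm by 85 mm) begins 54 mm behind the grasp point. The pads swing forward as they close: fully open they stand 13 mm farther back than shut.
Start: joints at [-1.466, 0.342, 1.524, -0, 1.275, -0.146], TCP at [130.316, -508.589, 231.322] pointing down, gripper open.
Joint ranges: [-2.53, 2.53], [-0.77, 2.02], [0.04, 2.7], [-1, 4.14], [0.28, 2.66], [-3.11, 3.11]. Speed limits (rad/s): [2.57, 2.57, 3.14, 3.14, 3.14, 3.14].

### API

Orientations are given as a rotation vector (axis times angle).
In Python, from station import monitor, imaging, env gives the robot as it stands.
- The arm moves only by the tool drive_tool, never from a script. Its argument "plan" is a list of rows, each a list of 5 numbers: the closure in counts, from 0 (fully open) to 255 (shut), then the shift along the tool's x, y, z in m, then the turn about the tool's z in degrees. In form: [[grip, dx, dy, dz, roll], ...]. A call has 1 to 10 rows; each row shifts and turns the commanded pose from where the row before left it, along the tool's axes as they then stand; what a row does not reach is not made up. A row lasts 1/12 s, in which the tool goes at most 41.7 mm and 7.16 degrees, less where a joint would pass 70% of its speed; a pose out of reach is approached as far as the arm can. A call is refused whole if a number of a shift passes 0.0417 or a number of a turn 7.16, either way. A call with a gripper value outside its range is refused whole. The fingers move at their own pace and stop on an object; "newtons" is the grip in N (left out, the last holds). Time passes only in rows, so rows that do not move let the fingers close. It gives the time, the measured TCP pose, the force, the opening and the grip force at its end, in the units of the state.
- monitor.sense(): the state, without advancing time (a new reading comes with each control period).
- imaging.capture(name): name is "scene" or "top"; returns a dict with "frame" (480x640x3 uint8, red, green, blue), "range_z" (480x640 float32, mm along the optical axis (not along the pixel's ray), 0 where there is no reading), "fx", "fy", "cx", "cy" (pixels), "dist" ([k1, k2, p1, p2, k3] as OpenCV has them; the pictures are not rectified), "R" (3x3) and "t" (3): a world point X has camera coordinates R X + t. Camera axes: x right, y down, z forward; pixel columns grow to the right and rows downward; lengths in mm; the calibration is good to about 2 mm. A picture is of the moment at which its call begins.
- env.finish_job(): hands the job in; it is judged then, once.
The state is a dict: "clock": time; "joint_positions": joint angles; "qd": joint speeds; "effort": joint torques, N m; "ee_pos": TCP position; "orientation": TCP orientation; "wrist_force": force on the tool from outside, world axes, zero at the start; "ft_torque": the same for the moment, N m; "width": finger opening in mm; "grasp_force": force on a finger pad.
Only numpy, scipy, OpenCV 4.12 (cv2) and the standard library are available. Lean on these libraries where they do the work, as an engineer would, in place of code of your own. Each camera call takes 0.05 s, during which the arm holds its last target. There are 200 camera calls.

## Working session

There is one attempt and no reset: what is moved stays moved. The work goes in short steps, Python scripts to look and compute and a tool call to move; the robot and the scene stay as the last step left them, time stands still between calls to the robot, and variables do not carry over. Pictures are saved under pics/ and viewed, at most 10 in all, crops included, and the job is handed in when it is done.

Besides the shell and the picture viewer there is one more tool, called after "Call:" as name([rows], argument=value, ...), one row to a line, values as JSON. drive_tool: Moves the arm, as the interface text tells. Its arguments: {"type":"object","properties":{"plan":{"type":"array","items":{"type":"array","items":{"type":"number"}}},"newtons":{"type":"number"}},"required":["plan"]}

```bash
ls; mkdir -p pics
python3 - <<'E'
from station import monitor, imaging, env
import cv2,numpy as np
s=monitor.sense();print({k:np.round(v,3) for k,v in s.items()},env.grasp_offset)
for n in("scene","top"):
    c=imaging.capture(n);cv2.imwrite(f"pics/{n}0.png",c["frame"][:,:,::-1]);np.savez(f"{n}0.npz",**c)
    print(n,c["fx"],c["cx"],c["cy"],c["dist"],np.round(c["R"],3),c["t"],-c["R"].T@c["t"])
E
```

```text
pics
{'clock': np.float64(0.0), 'joint_positions': array([-1.466,  0.343,  1.525,  0.   ,  1.275, -0.146]), 'qd': array([ 0.   ,  0.001,  0.001,  0.002, -0.001,  0.001]), 'effort': array([-0.0000e+00, -4.3367e+01, -2.4601e+01, -0.0000e+00,  8.0000e-03,
        0.0000e+00]), 'ee_pos': array([ 130.293, -508.165,  230.618]), 'orientation': array([-3.115, -0.393, -0.   ]), 'wrist_force': array([ 0.522,  0.614, -0.328]), 'ft_torque': array([-0.005,  0.01 , -0.013]), 'grasp_force': np.float64(0.0), 'width': np.float64(85.523)} 18.700000000000003
scene 435.64684082857804 316.1651018414867 240.0562295597969 [0.01148904 0.         0.         0.         0.        ] [[ 0.582  0.813 -0.021]
 [ 0.545 -0.409 -0.732]
 [-0.604  0.415 -0.681]] [-327.28363703 -210.94935309 1476.14180228] [1196.67791584 -432.17499743  843.67977718]
top 486.1533982813613 319.09231647976907 230.8690846153418 [0.00089391 0.         0.         0.         0.        ] [[ 0.013 -1.     0.002]
 [-0.996 -0.013 -0.091]
 [ 0.091 -0.001 -0.996]] [  -9.52578476  565.03117148 1469.73067803] [ 4.29620971e+02 -2.53519207e-01  1.51488778e+03]
```

View pics/scene0.png

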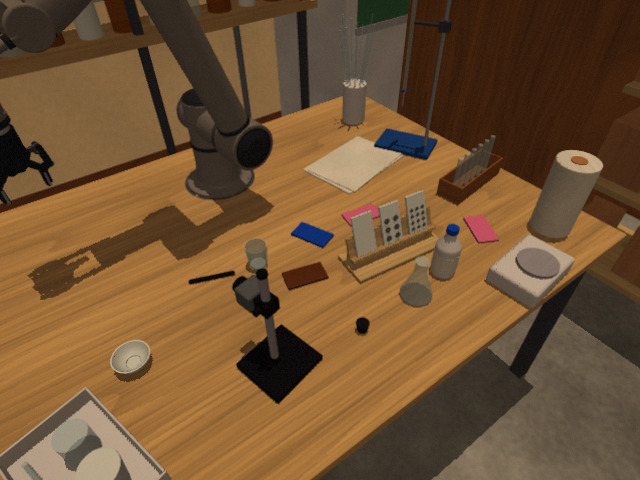

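View pics/top0.png

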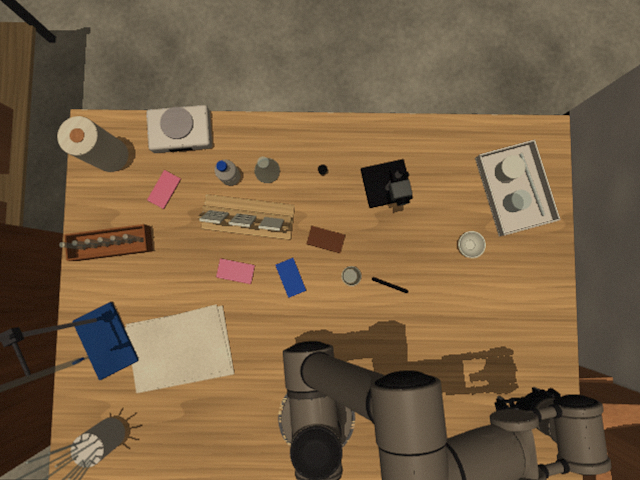

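The scene picture shows the twelve-well tile as the rightmost in the rack, at about (417,212). In the top view it is the leftmost, at about (213,217). The camera stand is at about (255,290) in scene and (395,185) in top. Next I'll measure the tile and the stand.

```bash
cat > h.py <<'E'
import numpy as np,cv2
def load(n): return dict(np.load(n))
def cloud(c):
    K=np.array([[c["fx"],0,c["cx"]],[0,c["fy"],c["cy"]],[0,0,1.]])
    v,u=np.mgrid[0:480,0:640]
    p=cv2.undistortPoints(np.stack([u,v],-1).reshape(-1,1,2).astype(float),K,c["dist"]).reshape(480,640,2)
    z=c["range_z"].astype(float)
    P=np.dstack([p*z[...,None],z])
    X=(P-c["t"])@c["R"]; X[z==0]=np.nan
    return X
E
python3 - <<'E'
from h import *
np.set_printoptions(precision=1,suppress=True)
for n in("scene","top"):
    c=load(n+"0.npz");X=cloud(c);f=c["frame"].astype(int)
    hsv=cv2.cvtColor(c["frame"],cv2.COLOR_RGB2HSV)
    roi=np.zeros((480,640),bool)
    if n=="scene": roi[185:265,340:445]=1
    else: roi[195:240,190:300]=1
    m=roi&(hsv[...,1]<60)&(hsv[...,2]>100)&(X[...,2]>60)
    k,l,st,ce=cv2.connectedComponentsWithStats(m.astype(np.uint8))
    for i in range(1,k):
        if st[i,4]<60: continue
        P=X[l==i];P=P[~np.isnan(P[:,0])];c0=np.median(P,0)
        P=P[np.linalg.norm(P-c0,axis=1)<70]
        for _ in range(3):
            c0=P.mean(0);nn=np.linalg.svd(P-c0)[2];d=(P-c0)@nn[2];P=P[abs(d)<max(2,2*d.std())]
        print(n,st[i],"mean",c0,"n",nn[2]*np.sign(nn[2][0]),"res",d.std(),"min",np.percentile(P,1,0),"max",np.percentile(P,99,0))
        t=P[P[:,2]>np.percentile(P[:,2],96)];print("   top edge",t.mean(0), np.ptp(P@ (nn[0])),np.ptp(P@nn[1]))
    # camera stand
    roi[:]=0
    if n=="scene": roi[260:400,225:325]=1
    else: roi[155:215,355:415]=1
    for lo,hi in((10,25),(140,262),(262,300)):
        q=roi&(X[...,2]>lo)&(X[...,2]<hi);P=X[q];print(n,lo,len(P),"mean",P.mean(0),"min",np.percentile(P,2,0),"max",np.percentile(P,98,0))
        if lo==10 :
            r=q&(f.max(2)<60);P=X[r][:,:2];b=cv2.minAreaRect(P.astype(np.float32));print(b)
c=load("scene0.npz")["frame"][:,:,::-1]
a=cv2.resize(c[180:290,330:470],None,fx=4,fy=4,interpolation=3);b=cv2.resize(c[250:400,220:330],(int(110*440/150),440),interpolation=3)
b=b[:,:240]if 0 else cv2.resize(b,(240,327));b=cv2.copyMakeBorder(b,0,440-327,0,0,0);a=np.hstack([a,b]);cv2.imwrite("pics/crop.png",a)
E
```

```text
scene 10 3256 mean [ 722.  -212.6   14. ] min [ 457.3 -281.7   10.7] max [ 789.4 -132.2   17.7]
((608.2152099609375, -224.76092529296875), (370.6065979003906, 149.07107543945312), 6.533043384552002)
scene 140 1395 mean [ 691.4 -227.1  204.5] min [ 633.6 -252.   150.4] max [ 726.1 -198.8  253.4]
scene 262 139 mean [ 709.1 -216.   274.8] min [ 697.1 -224.5  262.6] max [ 717.  -205.6  279.6]
top [200 212  27  11 142] mean [592.1 305.2 121.2] n [ 0.9 -0.1  0.4] res 1.2786604207722274 min [578.5 279.7  70.4] max [610.9 333.6 148.2]
   top edge [580.3 301.2 148.1] 88.16626068965698 55.94991660649771
top [229 215  25  12 143] mean [583.1 223.3 120.9] n [ 0.9 -0.1  0.4] res 1.3597608080119734 min [568.5 194.3  69.3] max [603.1 251.1 148.9]
   top edge [572.1 225.7 148.4] 88.34610667941695 63.92546700096733
top [259 218  23  12 186] mean [578.6 138.7 109.8] n [ 0.9 -0.1  0.4] res 1.1647467736835908 min [560.9 111.5  62.4] max [598.3 165.6 147.6]
   top edge [564.7 146.6 147.5] 92.57160391739036 56.3170975509002
top 10 1141 mean [ 722.  -189.3   16.8] min [ 649.7 -265.8   10.7] max [ 788.9 -137.6   23.1]
((719.2977294921875, -209.82949829101562), (129.22840881347656, 136.82920837402344), 12.8935546875)
top 140 634 mean [ 671.1 -219.9  210.4] min [ 628.  -247.6  183.9] max [ 717.8 -195.2  241.8]
top 262 62 mean [ 705.2 -214.   279.5] min [ 696.1 -223.6  263.6] max [ 715.5 -205.4  286.5]
```

View pics/crop.png

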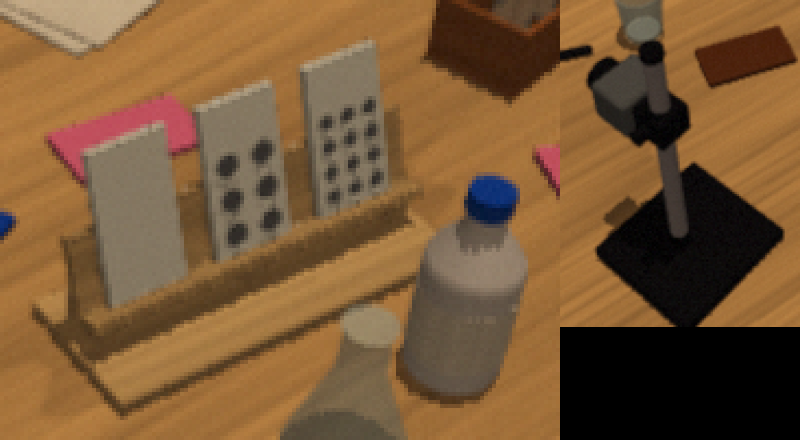

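The crop confirms the twelve wells on the far-right tile, near (345,150) in the crop. The rack has a low front lip below the tiles' feet. The camera head sits at about mid-column, with its dark lens to the left. I'll refine both.

Run:
```python
from h import *
np.set_printoptions(precision=2,suppress=True)
c=load("scene0.npz");X=cloud(c);hsv=cv2.cvtColor(c["frame"],cv2.COLOR_RGB2HSV)
print(hsv[200,412],X[200,412],hsv[245,380], X[230,410])
for nm,(r0,r1,u0,u1) in dict(t12=(189,240,402,430),t6=(200,250,376,405),pl=(210,262,348,380)).items():
    m=np.zeros((480,640),bool);m[r0:r1,u0:u1]=1
    m&=(X[...,2]>62)&(hsv[...,1]<75)
    P=X[m]; 
    for _ in range(6):
        c0=np.median(P,0) if _==0 else P.mean(0);nn=np.linalg.svd(P-P.mean(0))[2];d=(P-P.mean(0))@nn[2];P=P[abs(d)<max(2.5,2*d.std())]
    n=nn[2]*np.sign(nn[2][0]);yaw=np.arctan2(n[1],n[0])
    w=np.array([-np.sin(yaw),np.cos(yaw),0]);up=np.cross(n,w)
    pw,pu=P@w,P@up;q=lambda a:np.percentile(a,[1,50,99])
    print(nm,len(P),"mean",P.mean(0),"n",n,"yaw",np.degrees(yaw),"tilt",np.degrees(np.arcsin(n[2])),"w",q(pw),"u",q(pu),"n0",P.mean(0)@n)
    T=n*(P.mean(0)@n)+w*np.percentile(pw,[1,99]).mean()+up*np.percentile(pu,99.5);print("  top mid of face",T)
# camera head
c2=load("top0.npz");X2=cloud(c2);f2=c2["frame"].astype(int)
for nm,XX,f,roi in(("scene",X,c["frame"].astype(int),(262,325,225,290)),("top",X2,f2,(155,215,380,415))):
    r=XX[roi[0]:roi[1],roi[2]:roi[3]].reshape(-1,3);P=r[(r[:,2]>160)&(r[:,2]<262)&(r[:,0]<690)]
    print(nm,len(P),np.histogram(P[:,2],np.arange(160,265,5)))
    b=cv2.minAreaRect(P[:,:2].astype(np.float32));print(b,P.min(0),P.max(0))
    for x in range(615,700,10):
        s=P[(P[:,0]>=x)&(P[:,0]<x+10)]
        if len(s):print(x,len(s),np.percentile(s[:,1],[2,50,98]),np.percentile(s[:,2],[2,50,98]))
```

```text
[ 19  69 130] [587.99 297.98 128.05] [ 16 149 128] [613.21 279.51  49.3 ]
t12 482 mean [599.1  304.21 103.35] n [ 0.93 -0.11  0.36] yaw -6.700774065436996 tilt 21.28397244403504 w [344.87 371.71 400.19] u [-150.18 -106.78  -65.9 ] n0 558.8672537427267
  top mid of face [584.29 306.45 141.78]
t6 502 mean [589.93 219.68 102.78] n [ 0.93 -0.11  0.36] yaw -6.564845390807218 tilt 20.946230720701227 w [258.51 285.95 314.59] u [-147.03 -104.26  -62.49] n0 560.6256115059182
  top mid of face [574.96 222.28 142.41]
pl 543 mean [580.54 136.61 103.07] n [ 0.93 -0.11  0.36] yaw -6.468939130490338 tilt 20.8827026824519 w [173.17 200.74 229.77] u [-146.5  -103.44  -61.72] n0 561.315332853
  top mid of face [565.6  138.63 142.6 ]
scene 601 (array([  0,   0,   9,  12,  14,  25,  19,  27,  42, 111, 339,   3,   0,
         0,   0,   0,   0,   0,   0,   0]), array([160, 165, 170, 175, 180, 185, 190, 195, 200, 205, 210, 215, 220,
       225, 230, 235, 240, 245, 250, 255, 260]))
((657.99072265625, -227.6450653076172), (63.19699478149414, 52.269527435302734), 3.727202892303467) [ 625.56 -253.76  173.08] [
[... 565 characters left out ...]
, 175, 180, 185, 190, 195, 200, 205, 210, 215, 220,
       225, 230, 235, 240, 245, 250, 255, 260]))
((660.3257446289062, -224.82659912109375), (67.22148895263672, 53.685333251953125), 12.472804069519043) [ 624.91 -253.36  175.01] [ 689.73 -193.67  223.85]
615 1 [-218.15 -218.15 -218.15] [205.9 205.9 205.9]
625 45 [-245.71 -226.16 -214.43] [177.72 204.52 212.74]
635 67 [-245.85 -223.02 -202.11] [188.17 207.05 214.26]
645 82 [-249.89 -222.42 -199.65] [181.67 213.19 219.98]
655 87 [-251.08 -221.44 -197.17] [184.76 213.73 219.26]
665 72 [-249.34 -219.41 -195.34] [188.92 214.25 219.99]
675 82 [-247.04 -219.8  -194.11] [184.54 214.53 223.51]
685 27 [-243.65 -224.67 -201.09] [202.52 213.76 219.04]
```

Call:
drive_tool([
  [135,0,0,0,-6.9],
  [135,0,0,0,-6.9],
  [135,0,0,0,-6.9],
  [135,0,0,0,-6.9],
  [135,0,0,0,-6.9],
  [135,0,0,0,-6.9],
  [135,0,0,0,-6.9],
  [135,0,0,0,-6.9],
  [135,0,0,0,-6.9],
  [135,0,0,0,-6.9],
], newtons=40)

```text
clock: 0.93
ee_pos: [130.3, -508.3, 230.9]
orientation: [-2.339, -2.096, -0.001]
wrist_force: [1.0, 0.5, 0.5]
width: 40.2
grasp_force: 0.0
```

```bash
cat >> h.py <<'E'
def togo(tgt,yaw_y=None):
    from station import monitor
    from scipy.spatial.transform import Rotation as Ro
    s=monitor.sense();R=Ro.from_rotvec(s["orientation"]).as_matrix()
    print("t",s["clock"].round(2),"tcp",s["ee_pos"].round(1),"w",s["width"].round(1),"g",s["grasp_force"].round(1),"F",np.round(s["wrist_force"],1),"tool y yaw",np.degrees(np.arctan2(R[1,1],R[0,1])).round(2),"z",R[:,2].round(3))
    print("tool shift m",((np.array(tgt)-s["ee_pos"])@R/1000).round(4))
E
python3 - <<'E'
from h import *
togo([460,-150,231])
c=load("scene0.npz");X=cloud(c);P=X[226:236,446:458].reshape(-1,3);print(np.median(P,0));P=X[245:275,432:460].reshape(-1,3);P=P[(P[:,2]>20)&(P[:,2]<140)];print(P.min(0),np.median(P,0),P.max(0))
E
```

```text
Traceback (most recent call last):
  File "h.py", line 15, in togo
    print("t",s["clock"].round(2),"tcp",s["ee_pos"].round(1),"w",s["width"].round(1),"g",s["grasp_force"].round(1),"F",np.round(s["wrist_force"],1),"tool y yaw",np.degrees(np.arctan2(R[1,1],R[0,1])).round(2),"z",R[:,2].round(3))
              ^^^^^^^^^^^^^^^^
AttributeError: 'float' object has no attribute 'round'
```

```bash
sed -i 's/s\["\(clock\|ee_pos\|width\|grasp_force\)"\]\.round(\([12]\))/np.round(s["\1"],\2)/g' h.py
python3 - <<'E'
from h import *
togo([460,-150,231])
c=load("scene0.npz");X=cloud(c);P=X[226:236,446:458].reshape(-1,3);print(np.median(P,0));P=X[245:275,432:460].reshape(-1,3);P=P[(P[:,2]>20)&(P[:,2]<140)];print(P.min(0),np.median(P,0),P.max(0))
E
```

```text
t 0.93 tcp [ 130.3 -508.3  230.9] w 40.2 g 0.0 F [1.  0.5 0.5] tool y yaw -6.29 z [-0.     0.001 -1.   ]
tool shift m [3.923e-01 2.885e-01 2.000e-04]
[742.50621275 271.99918016 144.87123078]
[711.7187158  244.48691599  20.18382332] [757.39897068 256.16576439  67.80911561] [774.50224291 293.49775074 109.18139778]
```

Call:
drive_tool([
  [135,0.032,0.024,0,0],
  [135,0.032,0.024,0,0],
  [135,0.032,0.024,0,0],
  [135,0.032,0.024,0,0],
  [135,0.032,0.024,0,0],
  [135,0.032,0.024,0,0],
  [135,0.032,0.024,0,0],
  [135,0.032,0.024,0,0],
  [135,0.032,0.024,0,0],
  [135,0.032,0.024,0,0],
])

```text
clock: 1.77
ee_pos: [406.5, -216.6, 231.2]
orientation: [-2.346, -2.089, 0.0]
wrist_force: [0.4, -0.2, -0.1]
width: 39.9
grasp_force: 0.0
```

Call:
drive_tool([
  [135,0.032,0.024,0,0],
  [135,0.032,0.024,0,0],
  [135,0.04,0,0,0],
  [135,0.04,0,0,0],
  [135,0.04,0,0,0],
  [135,0.04,0,0,0],
  [135,0.04,0,0,0],
  [135,0.04,0,0,0],
  [135,0.04,0,0,0],
  [135,0,0,0,0],
])

```text
clock: 2.6
ee_pos: [492.7, 123.9, 230.9]
orientation: [-2.339, -2.095, -0.002]
wrist_force: [-0.6, 0.0, -0.3]
width: 40.0
grasp_force: 0.0
```

Run:
```python
from h import *
h=np.array([.993,-.115]); 
togo([*(np.array([584.3,306.4])+6*h),225])
```

```text
t 2.6 tcp [492.7 123.9 230.9] w 40.0 g 0.0 F [-0.6  0.  -0.3] tool y yaw -6.3 z [-0.     0.002 -1.   ]
tool shift m [0.1914 0.077  0.0063]
```

Call:
drive_tool([
  [135,0.032,0.013,0,0],
  [135,0.032,0.013,0,0],
  [135,0.032,0.013,0,0],
  [135,0.032,0.013,0,0],
  [135,0.032,0.013,0,0],
  [135,0.031,0.012,0.006,0],
  [135,0,0,0,0],
  [135,0,0,0,0],
])

```text
clock: 3.27
ee_pos: [591.3, 299.5, 223.0]
orientation: [-2.343, -2.091, 0.005]
wrist_force: [-0.1, -1.1, -0.8]
width: 40.3
grasp_force: 0.0
```

Run:
```python
from h import *
from station import imaging
h=np.array([.993,-.115]); 
togo([*(np.array([584.3,306.4])+6*h),117])
c=imaging.capture("scene");np.savez("scene1.npz",**c);f=c["frame"][100:280,330:500,::-1]
cv2.imwrite("pics/s1.png",cv2.resize(f,None,fx=3,fy=3,interpolation=2))
```

```text
t 3.27 tcp [591.3 299.5 223. ] w 40.3 g 0.0 F [-0.1 -1.1 -0.8] tool y yaw -6.52 z [-0.003 -0.001 -1.   ]
tool shift m [ 0.0062 -0.0014  0.106 ]
```

View pics/s1.png

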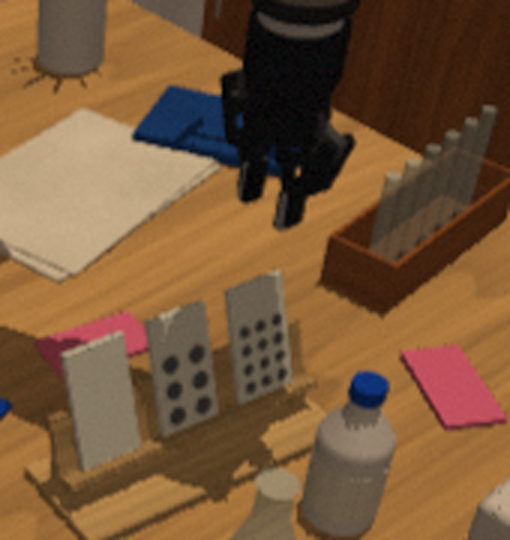

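The gripper hangs above the twelve-well tile (crop (265,200) over the tile top at (258,285)), with its fingers in front of and behind the tile plane. I'll correct by 6 mm and go down.

Call:
drive_tool([
  [135,0.006,-0.001,0.02,0],
  [135,0,0,0.02,0],
  [135,0,0,0.015,0],
  [135,0,0,0.015,0],
  [135,0,0,0,0],
  [135,0,0,0,0],
])

```text
clock: 3.82
ee_pos: [591.0, 303.4, 155.4]
orientation: [-2.347, -2.088, 0.002]
wrist_force: [-0.3, 0.7, 0.4]
width: 40.1
grasp_force: 0.0
```

Call:
drive_tool([
  [135,0,0,0.01,0],
  [135,0,0,0.01,0],
  [135,0,0,0.008,0],
  [135,0,0,0.008,0],
  [135,0,0,0,0],
  [135,0,0,0,0],
])

```text
clock: 4.32
ee_pos: [591.0, 304.5, 118.5]
orientation: [-2.346, -2.089, 0.002]
wrist_force: [-1.7, 0.1, 1.0]
width: 40.2
grasp_force: 0.0
```

Run:
```python
from h import *
from station import imaging
h=np.array([.993,-.115]); 
togo([*(np.array([584.3,306.4])+6*h),117])
c=imaging.capture("scene");np.savez("scene1.npz",**c);f=c["frame"][130:270,340:480,::-1]
cv2.imwrite("pics/s2.png",cv2.resize(f,None,fx=4,fy=4,interpolation=2))
```

```text
t 4.32 tcp [591.  304.5 118.5] w 40.2 g 0.0 F [-1.7  0.1  1. ] tool y yaw -6.63 z [-0.001 -0.001 -1.   ]
tool shift m [ 0.0011 -0.0009  0.0015]
```

View pics/s2.png

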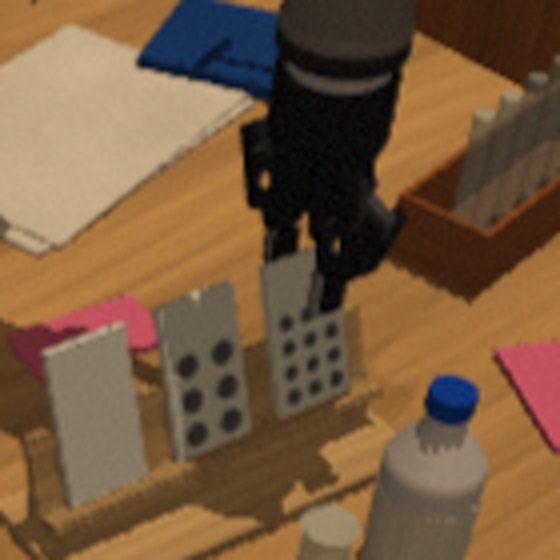

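The rear finger is behind the tile and the front finger is before its bare upper part (crop (290,270)). Nothing else is touched. Next I'll push the top upright about its foot while closing.

Call:
drive_tool([
  [135,0.001,0.005,0.002,0],
  [135,0,0.005,0.002,0],
  [135,0,0.005,0,0],
  [135,0,0.005,0,0],
  [140,0,0.003,0,0],
  [150,0,0.003,0,0],
  [160,0,0,0,0],
  [170,0,0,0,0],
  [180,0,0,0,0],
  [190,0,0,0,0],
], newtons=30)

```text
clock: 5.2
ee_pos: [617.1, 302.7, 115.3]
orientation: [2.346, 2.089, -0.0]
wrist_force: [0.2, 0.0, 1.3]
width: 21.7
grasp_force: 0.1
```

Call:
drive_tool([
  [200,0,0,0,0],
  [205,0,0,0,0],
  [210,0,0,0,0],
  [215,0,0,0,0],
  [220,0,0,0,0],
  [220,0,0,0,0],
])

```text
clock: 5.7
ee_pos: [617.2, 302.6, 115.3]
orientation: [2.346, 2.089, -0.0]
wrist_force: [0.2, 0.1, -0.4]
width: 11.9
grasp_force: 0.0
```

Run:
```python
from h import *
from station import imaging
togo([584,306,117])
c=imaging.capture("scene");np.savez("scene1.npz",**c);f=c["frame"][130:270,340:480,::-1]
cv2.imwrite("pics/s3.png",cv2.resize(f,None,fx=4,fy=4,interpolation=2))
```

```text
t 5.7 tcp [617.2 302.6 115.3] w 11.9 g 0.0 F [ 0.2  0.1 -0.4] tool y yaw -6.63 z [ 0. -0. -1.]
tool shift m [-0.0005 -0.0334 -0.0017]
```

View pics/s3.png

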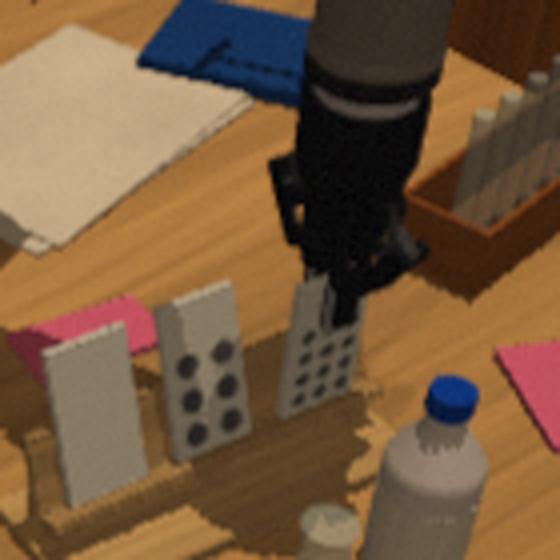

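The tile now stands nearly upright between the fingers (crop (325,345)), and its neighbours haven't moved. I'll close fully and lift.

Call:
drive_tool([
  [230,0,0,0,0],
  [240,0,0,0,0],
  [255,0,0,0,0],
  [255,0,0,0,0],
  [255,0,0,0,0],
  [255,0,0,0,0],
], newtons=50)

```text
clock: 6.25
ee_pos: [616.9, 302.7, 115.3]
orientation: [-2.346, -2.089, 0.001]
wrist_force: [-2.9, -0.0, 2.4]
width: 7.3
grasp_force: 49.0
```

Call:
drive_tool([
  [255,0,0,-0.005,0],
  [255,0,0,-0.01,0],
  [255,0,0,-0.015,0],
  [255,0,0,-0.02,0],
  [255,0,0,-0.02,0],
  [255,0,0,-0.02,0],
  [255,0,0,-0.02,0],
  [255,0,0,-0.015,0],
  [255,0,0,0,0],
  [255,0,0,0,0],
])

```text
clock: 7.08
ee_pos: [617.8, 302.6, 241.4]
orientation: [2.345, 2.088, 0.004]
wrist_force: [-0.4, 0.9, -1.9]
width: 7.2
grasp_force: 48.9
```

Run:
```python
from h import *
from station import imaging
togo([470,0,240])
np.set_printoptions(precision=2,suppress=True)
c=imaging.capture("scene");np.savez("scene2.npz",**c);f=c["frame"][80:280,330:500,::-1]
cv2.imwrite("pics/s4.png",cv2.resize(f,None,fx=3,fy=3,interpolation=2))
X=cloud(c);hsv=cv2.cvtColor(c["frame"],cv2.COLOR_RGB2HSV)
m=(X[...,2]>110)&(X[...,2]<215)&(abs(X[...,0]-621)<25)&(abs(X[...,1]-302)<40)&(hsv[...,2]>75)
P=X[m]
for _ in range(4):
    n=np.linalg.svd(P-P.mean(0))[2][2];n*=np.sign(n[0]);d=(P-P.mean(0))@n;P=P[abs(d)<max(2.5,2*d.std())]
yaw=np.arctan2(n[1],n[0]);w=np.array([-np.sin(yaw),np.cos(yaw),0])
print(len(P),P.mean(0),n,np.degrees(yaw),np.degrees(np.arcsin(n[2])),np.percentile(P,[1,99],0),np.percentile(P@w,[1,99]),P.mean(0)@n)
```

```text
t 7.08 tcp [617.8 302.6 241.4] w 7.2 g 48.9 F [-0.4  0.9 -1.9] tool y yaw -6.64 z [ 0.003  0.001 -1.   ]
tool shift m [-0.3177 -0.1118  0.0008]
202 [624.2  302.24 189.17] [ 0.99 -0.11  0.02] -6.3923007352842784 1.0059473268241206 [[619.12 274.26 164.1 ]
 [628.91 334.31 214.58]] [341.85 402.02] 589.8981224233124
```

View pics/s4.png

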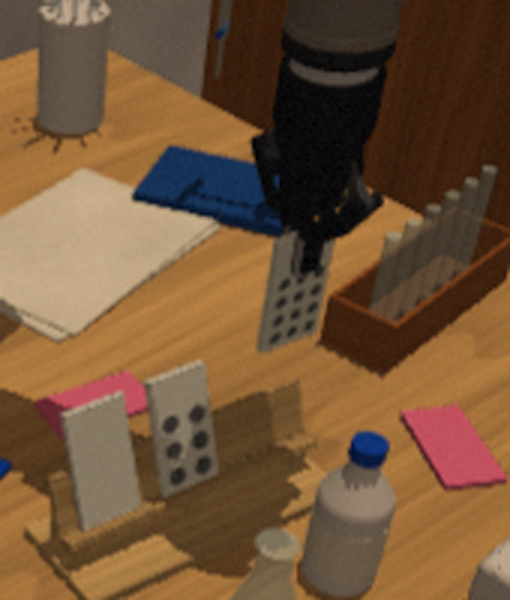

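The tile is held upright, with its foot at about crop (290,345), and the neighbours are in place. Moving to the camera.

Call:
drive_tool([
  [255,-0.018,-0.006,0,0],
  [255,-0.035,-0.0125,0,0],
  [255,-0.035,-0.0125,0,0],
  [255,-0.035,-0.0125,0,0],
  [255,-0.035,-0.0125,0,0],
  [255,-0.035,-0.0125,0,0],
  [255,-0.035,-0.0125,0,0],
  [255,-0.035,-0.0125,0,0],
  [255,-0.035,-0.0125,0,0],
  [255,-0.018,-0.006,0,0],
])

```text
clock: 7.97
ee_pos: [466.9, -0.9, 239.0]
orientation: [-2.347, -2.086, 0.005]
wrist_force: [1.2, -0.4, -0.5]
width: 7.3
grasp_force: 49.1
```

Call:
drive_tool([
  [255,-0.02,0,0,-6.43],
  [255,-0.02,0,0,-6.43],
  [255,-0.02,0,0,-6.43],
  [255,-0.03,0,0,0],
  [255,-0.03,0,0,0],
  [255,-0.03,0,0,0],
  [255,-0.03,0,0,0],
  [255,-0.02,0,0,0],
  [255,0,0,0,0],
  [255,0,0,0,0],
])

```text
clock: 8.8
ee_pos: [499.3, -195.2, 238.6]
orientation: [-1.964, -2.448, 0.001]
wrist_force: [-0.3, 0.1, -0.9]
width: 7.4
grasp_force: 49.1
```

Run:
```python
from h import *
togo([507,-259,212])
```

```text
t 8.8 tcp [ 499.3 -195.2  238.6] w 7.4 g 49.1 F [-0.3  0.1 -0.9] tool y yaw 12.54 z [-0.003  0.002 -1.   ]
tool shift m [-0.064  -0.0062  0.0265]
```

Call:
drive_tool([
  [255,-0.016,-0.002,0.006,0],
  [255,-0.016,-0.002,0.008,0],
  [255,-0.016,-0.002,0.008,0],
  [255,-0.016,0,0.004,0],
  [255,0,0,0,0],
  [255,0,0,0,0],
  [255,0,0,0,0],
  [255,0,0,0,0],
])

```text
clock: 9.47
ee_pos: [508.2, -258.1, 214.4]
orientation: [1.963, 2.453, 0.0]
wrist_force: [-0.1, 0.3, -0.6]
width: 7.5
grasp_force: 49.0
```

Run:
```python
from h import *
from station import imaging
np.set_printoptions(precision=2,suppress=True)
togo([507,-259,212])
for nm in("scene","top"):
    c=imaging.capture(nm);np.savez(nm+"3.npz",**c)
    f=c["frame"][...,::-1]; cv2.imwrite(f"pics/{nm}5.png",cv2.resize(f[200:400,150:350] if nm=="scene" else f[150:280,330:460],(600,600),interpolation=2))
    X=cloud(c);hsv=cv2.cvtColor(c["frame"],cv2.COLOR_RGB2HSV)
    m=(X[...,2]>120)&(X[...,2]<250)&(abs(X[...,0]-510)<30)&(abs(X[...,1]+259)<45)&(hsv[...,2]>75)
    P=X[m];print(nm,len(P),P.mean(0),np.percentile(P,[1,99],0))
    if len(P)<60: continue
    for _ in range(4):
        n=np.linalg.svd(P-P.mean(0))[2][2];n*=np.sign(n[0]);d=(P-P.mean(0))@n;P=P[abs(d)<max(2.5,2*d.std())]
    yaw=np.arctan2(n[1],n[0]);w=np.array([-np.sin(yaw),np.cos(yaw),0])
    print(len(P),P.mean(0),n,np.degrees(yaw),np.degrees(np.arcsin(n[2])),np.percentile(P,[1,99],0),np.percentile(P@w,[1,99]),"tcp w",np.array([507,-259,212])@w,"lens w",np.array([628,-232,190])@w)
    # head
    P=X[(X[...,2]>176)&(X[...,2]<222)&(X[...,0]>600)&(X[...,0]<695)&(abs(X[...,1]+225)<40)]
    print("head",cv2.minAreaRect(P[:,:2].astype(np.float32)),np.percentile(P,[1,99],0))
```

```text
t 9.47 tcp [ 508.2 -258.1  214.4] w 7.5 g 49.0 F [-0.1  0.3 -0.6] tool y yaw 12.68 z [ 0.  0. -1.]
tool shift m [-0. -0.  0.]
scene 642 [ 514.31 -259.04  190.67] [[ 505.33 -284.41  139.25]
 [ 521.28 -225.57  248.99]]
571 [ 514.26 -257.36  188.74] [0.98 0.22 0.  ] 12.480638623255413 0.0321495312671308 [[ 505.71 -283.64  139.21]
 [ 521.15 -225.57  248.17]] [-389.3  -329.76] tcp w -362.44720824033004 lens w -362.2345155094676
head ((660.9207763671875, -226.81568908691406), (66.5338363647461, 51.924903869628906), 11.040937423706055) [[ 630.57 -252.89  177.85]
 [ 694.34 -205.02  214.05]]
top 4 [ 505.26 -226.06  181.46] [[ 504.36 -226.93  161.58]
 [ 506.45 -225.36  206.24]]
```

View pics/scene5.png

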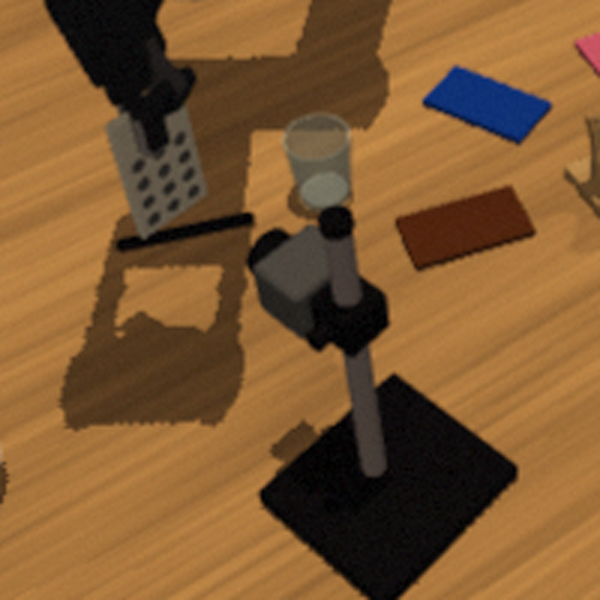

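The welled face looks at the lens: the tile is at crop (155,175) and the lens at (270,250). Tilt is 0°, and yaw is 12.5° against about 12.7° for the stand. The measured offsets are about 3 mm each, so I'll trim them.

Call:
drive_tool([
  [255,-0.003,-0.003,0.003,0],
  [255,0,0,0,0],
  [255,0,0,0,0],
  [255,0,0,0,0],
  [255,0,0,0,0],
  [255,0,0,0,0],
  [255,0,0,0,0],
  [255,0,0,0,0],
  [255,0,0,0,0],
  [255,0,0,0,0],
])

```text
clock: 10.4
ee_pos: [505.9, -262.0, 211.3]
orientation: [1.963, 2.453, -0.0]
wrist_force: [-1.1, -0.7, -2.4]
width: 7.3
grasp_force: 49.0
```

Run:
```python
from station import monitor, env
import numpy as np
s=monitor.sense();print(s["ee_pos"],s["grasp_force"],np.abs(s["qd"]).max());print(env.finish_job())
```

```text
[ 505.89030256 -262.03323785  211.30295457] 49.045021533966064 0.0018828972550544523
the job is handed in; nothing more can be done
None
```

I handed the job in at 10.4 s with the twelve-well tile held upright and steady, its welled face square to the lens, centred to within a few mm and about 12 cm from the glass; the arm touched nothing but that tile, and the last 3 mm trim was not re-measured with the cameras.

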